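# Rock a stuck heat block out of a dry-block heater

### The arm

A 7-joint arm with a two-finger parallel gripper is mounted at the origin on the work surface. World frame = base frame: x ahead of the robot, y to its left, z up, the work surface at z = 0. Lengths are in m, angles in degrees, forces in N, time in s.
With the tool pointing down it reaches from about 0.425 to 0.875 m from the base axis. Payload 4.7 kg.
Tool frame: the origin (TCP) lies on the mounting face of the last link; the fingertips stand 182 mm ahead of it and the grasp point (between the pads) lies 164 mm ahead of it; z points along the fingers, x is the direction in which the jaws open and shut, and the axes are right-handed (so a half turn about z gives the same grasp; the last joint's range is limited). The gripper opens to 87 mm and grips with 3 to 60 N. Pads are 19 mm wide; open, the fingers measure 117 mm over their backs; the gripper's body (75 mm by 190 mm) begins 51 mm behind the grasp point.
Start: joints at [-71.729, 18.392, -4.016, 83.108, 1.295, 78.541, -3.26], TCP at [0.195, 0.62, 0.405] pointing down, gripper open.
Joint ranges: [-163.93, 163.93], [-17.29, 119.83], [-79.2, 71.16], [3.27, 140.29], [-89.18, 269.18], [5.43, 117.66], [-154.24, 154.24]. Speed limits (degrees/s): [147.25, 147.25, 180, 180, 180, 180, 180].

### API

Orientations are given as [roll, pitch, yaw] about the fixed x, y, z axes, in that order (R = Rz(yaw) Ry(pitch) Rx(roll)).
In Python, from cell import status, cams, env, outline_of, landmark_of gives the robot as it stands. The module is installed in compiled form; this text tells all that it offers.
- The arm moves only by the tool jog_arm, never from a script. Its argument "rows" is a list of rows, each a list of 7 numbers: the closure, from 0 (fully open) to 1 (shut), then the shift along the tool's x, y, z in m, then the turn, a rotation vector about the tool's x, y, z in degrees. A call has 1 to 12 rows; each row shifts and turns the commanded pose from where the row before left it, along the tool's axes as they then stand; what a row does not reach is not made up. A row lasts 1/12 s, in which the tool goes at most 41.7 mm and 7.16 degrees, less where a joint would pass 70% of its speed; a pose out of reach is approached as far as the arm can. A call with a gripper value outside its range is refused whole. The fingers move at their own pace and stop on an object; "grip_force" is the grip in N (left out, the last holds). Time passes only in rows, so rows that do not move let the fingers close. It gives the time, the measured TCP pose, the force and the opening at its end, in the units of the state.
- status.get_obs(): the state, without advancing time (a new reading comes with each control period).
- cams.read_camera(name): name is "side" or "top"; returns (picture, depth): 384x512x3 uint8, red, green, blue; 384x512 float32, m along the optical axis (not along the pixel's ray), 0 where there is no reading.
- cams.camera_params(name): a dict with "vfov" (degrees; the focal length in pixels is half the picture's height over the tangent of half this angle, whatever the lens; pixels are square), "cx", "cy" (the principal point, pixels), "k1" (the pictures are not rectified: a ray, as slopes to the right and down, at radius r is drawn at 1 + k1 r^2 times it, then the intrinsics apply), "eye" and "attitude" of the camera in the world. Camera axes: x right, y up, looking along -z (the intrinsics and any distortion apply to the point x, -y, -z); pixel columns grow to the right and rows downward; lengths in m; the calibration is good to about 2 mm. A picture is of the moment at which its call begins. camera_params takes no time and is no camera call.
- env.sign_off(): hands the job in, once; it reports no verdict.
Trained networks look in the newest picture that a camera, given by its name, has taken for a name from the list of things; names that differ only in an ending like _2 or _b are one class to them, and where a whole thing is asked for, a point or a joint stands for the part that bears it (a point fixed in the world has none). Each returns a list of dicts, best first, with "conf" (0 to 1); they miss things now and then, are a little off and sometimes report something else, mostly with a low value. They report only what shows in the picture. A call takes as long as a camera call. They do not tell look-alikes from the thing itself.
- outline_of(camera, name): "pixels" (384x512 bool, what is visible of it) and "box" ([left, top, right, bottom] in pixels, round what is visible of it).
- landmark_of(camera, name): "position" ([row, column] in pixels: a listed point, or the origin of a listed thing).
The state is a dict: "time_s": time; "qpos": joint angles; "joint_velocities": joint speeds; "effort": joint torques, N m; "tool_pos": TCP position; "tool_rot": TCP orientation; "force": force on the tool from outside, world axes, zero at the start; "wrist_torque": the same for the moment, N m; "grip_width": finger opening in m.
Only numpy, scipy, OpenCV 4.12 (cv2) and the standard library are available. Lean on these libraries where they do the work, as an engineer would, in place of code of your own. Each camera call takes 0.05 s, during which the arm holds its last target. There are 200 camera calls.

### The job

The aluminium heat block with the blue grip is stuck in the well of the white dry-block heater, nipped by two stiff orange catches. Take it by the blue grip and rock it side to side, over towards one catch and then the other, so that the block itself pushes both catches back (do not push them with the fingers, and do not wrench the block upwards against them), then lift it straight up until its underside is just clear of the catches, a few centimetres at most above them. Finish while still holding it there, upright, still and over the well, and leave everything else on the bench alone.

Things in the scene. Friction and masses are not known exactly. Their poses are not given: they have to be found in the camera images.
- block_grip (a point): centre of the blue grip of the stuck heat block (about 0.45 kg): an upright square post 24 x 24 mm, 54 mm high (27 mm above and below this point), on the middle of the block. Axes as the block's: z up, x along its length, y across it. The metal under the grip begins 27 mm below this point
- block_foot (a point): centre of the block's flat underside, 91 mm below block_grip; same axes. The block from here up: body 90 (x) x 44 (y) mm, 46 mm high; neck 90 x 34 mm, 18 mm high, with dark tube holes on top; then the grip. The body juts out 5 mm beyond the neck on either y side as two shoulders
- well (a point): middle of the top of the steel rib in the heater's well on which the block stands, 30 mm above the bench. The rib is 14 mm wide (y) and runs along x, so the block can be rocked on it about x, to +y and -y. Play of about 2.5 mm at the block's ends and beside its foot. Axes as the heater's; the block's start parallel to them
- heater: white dry-block heater, fixed to the bench, 210 (x) x 200 (y) mm, deck 60 mm above the bench, well in its middle. Origin at the centre of its underside; z up, +y points to the left catch, the display is on the -x side
- catch_left (a joint): how far the orange catch on the heater's +y side has been pushed back, away from the block, in m: 0 to 0.014. It slides on the deck along y, takes about 7 N, has no spring and stays where it is left. It starts at 0 to 0.0015; from 0.005 on it is clear of the shoulder of an upright block. Tilting the block 0.15 rad towards it pushes it back about 8 mm
- catch_right (a joint): the same for the catch on the heater's -y side, which is pushed back towards -y
- catch_left_nose (a point): middle of the tip of the left catch's nose, 84.75 mm above the bench and, with the joint at 0, 17.5 mm from the middle of the well, 0.5 mm from the neck. The nose is 44 mm long (x) and 10.5 mm thick: underside 49.5 mm and top 60 mm above the rib. It reaches over the block's shoulder, 3.5 mm above it. Axes as the heater's
- catch_right_nose (a point): the same for the right catch, on the -y side
- spare_block: bystander: spare bare aluminium heat block without a grip, 90 x 44 x 64 mm; origin at the centre of its underside
- reagent_bottle: bystander: amber bottle with a red cap, 60 mm across, 130 high; origin at the centre of its underside
- sample_jar: bystander: clear jar with an orange lid, 60 mm across, 65 high; origin at the centre of its underside
- beaker: bystander: glass beaker, 70 mm across, 85 high; origin at the centre of its underside
- tube_rack: bystander: white rack of capped tubes, 60 x 160 mm, 95 high; origin at the centre of its underside
- tip_box: bystander: blue box of yellow pipette tips, 80 x 120 mm, 57 high; origin at the centre of its underside
Mind the look-alikes: they are no part of the job. Leave any pink look-alike of the part that bears block_grip alone.

How it is judged:
By the outcome, as a careful person would: the job done as asked, in the order asked, and still so for the second after the job is handed in, while the arm keeps its last pose, push and grip.
It also fails if it takes over 38 s, if anything falls off the work surface, if the arm or the gripper's body presses on something with over 40 N, if the wrist force passes 120 N, or if a joint passes its speed limit or range.

## Working session

There is one attempt and no reset: what is moved stays moved. The work goes in short steps, Python scripts to look and compute and a tool call to move; the robot and the scene stay as the last step left them, time stands still between calls to the robot, and variables do not carry over. Pictures are saved under pics/ and viewed, about 8 in all and at most 12, crops included, and the job is handed in when it is done.

Besides the shell and the picture viewer there is one more tool, called after "Request:" as name(argument=value, ...) on one line, values as JSON. jog_arm: Moves the arm, as the interface text tells. Its arguments: {"type":"object","properties":{"rows":{"type":"array"},"grip_force":{"type":"number"}},"required":["rows"]}

```bash
mkdir -p pics
cat > h.py <<'E'
import numpy as np, cv2
from scipy.spatial.transform import Rotation as R
from cell import status, cams, env, outline_of, landmark_of
def cam(n):
    p=cams.camera_params(n); f=192/np.tan(np.radians(p['vfov'])/2); return p,f
def rot(a):
    a=np.array(a,float)
    return a if a.shape==(3,3) else R.from_euler('xyz',a,degrees=True).as_matrix()
def ray(n,row,col):
    p,f=cam(n); K=np.array([[f,0,p['cx']],[0,f,p['cy']],[0,0,1]])
    u=cv2.undistortPoints(np.array([[[col,row]]],float),K,np.array([p['k1'],0,0,0,0.]))[0,0]
    return np.array(p['eye']),rot(p['attitude'])@np.array([u[0],-u[1],-1])
def at_depth(n,row,col,d): e,v=ray(n,row,col); return e+d*v
def at_z(n,row,col,z): e,v=ray(n,row,col); return e+v*(z-e[2])/v[2]
def proj(n,P):
    p,f=cam(n); c=rot(p['attitude']).T@(np.array(P)-p['eye']); x,y=c[0]/-c[2],-c[1]/-c[2]; s=1+p['k1']*(x*x+y*y)
    return np.array([p['cy']+f*y*s,p['cx']+f*x*s])
def tri(r1,r2):
    (a,u),(b,v)=r1,r2; s=np.linalg.lstsq(np.c_[u,-v],b-a,rcond=None)[0]
    A=a+s[0]*u;B=b+s[1]*v; return (A+B)/2,np.linalg.norm(A-B)
E
python3 - <<'E'
from h import *
print(status.get_obs())
im=[]
for n in('side','top'):
    print(n,cams.camera_params(n)); im.append(cams.read_camera(n)[0]); cv2.imwrite(f'pics/{n}0.png',im[-1][:,:,::-1])
    for t in('block_grip','block_foot','well','heater','catch_left_nose','catch_right_nose','spare_block'):
        print(n,t,[(round(d['conf'],2),np.round(d['position'],1)) for d in landmark_of(n,t)][:3])
cv2.imwrite('pics/both.png',cv2.resize(np.vstack(im),None,fx=.78,fy=.78)[:,:,::-1])
E
```

```text
{'time_s': 0.0, 'qpos': array([-71.72738239,  18.44111277,  -4.01625158,  83.17566113,
         1.29606489,  78.54055782,  -3.26084752]), 'joint_velocities': array([-0.03822346,  0.01215402, -0.04333203, -0.00961558, -0.00606605,
       -0.0557666 , -0.01348666]), 'effort': array([ 6.50485958e-05, -4.91285419e+01, -4.03436981e-01, -3.12537146e+01,
       -6.38693897e-02,  4.33574268e-02,  1.88176305e-04]), 'tool_pos': array([0.19504392, 0.61983287, 0.40363135]), 'tool_rot': array([1.79993424e+02, 1.12024452e-01, 7.25371909e+01]), 'force': array([ 0.59285357, -0.72968079, -0.23055768]), 'wrist_torque': array([-0.00422003, -0.01188778,  0.03869648]), 'grip_width': 0.08712845793059383}
side {'vfov': 53.36545738303453, 'cx': 250.79275872514614, 'cy': 190.88305615071167, 'k1': -0.09777996852811813, 'eye': array([0.36429173, 0.68716068, 0.66941621]), 'attitude': array([  51.34793812,    0.27105656, -168.21527067])}
side block_grip [(0.88, array([200.6, 217.9])), (0.85, array([168.3, 261.5])), (0.6, array([202.1, 306.4]))]
side block_foot [(0.78, array([196.3, 262.7])), (0.65, array([235.3,
[... 260 characters left out ...]
ov': 56.89124420160929, 'cx': 258.8852983706773, 'cy': 195.47730399748852, 'k1': -0.098234621810596, 'eye': array([0.39271131, 0.01267962, 1.0343978 ]), 'attitude': array([  6.72193406,   0.1294386 , -91.6296289 ])}
top block_grip [(0.84, array([191.6, 311.7])), (0.6, array([171. , 235.7])), (0.56, array([243. , 268.5]))]
top block_foot [(0.92, array([197. , 305.3])), (0.72, array([171.4, 237.4]))]
top well [(0.71, array([175.2, 235.9]))]
top heater [(0.76, array([177.3, 235.9])), (0.36, array([195.1, 389.7])), (0.28, array([175.6, 236. ]))]
top catch_left_nose [(0.64, array([169.5, 228.9]))]
top catch_right_nose [(0.54, array([169.5, 244.8]))]
top spare_block [(0.58, array([224.4, 386.4]))]
```

View pics/both.png

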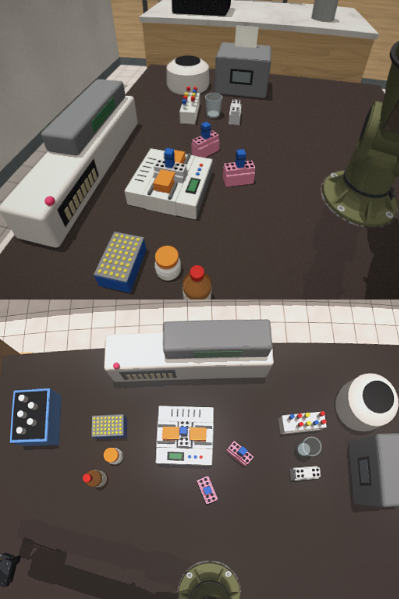

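The top picture (lower half) shows the heater at about col 236, row 175, with the display towards the robot, so its axes are near the world's. There are three grip candidates in the top picture, as (row, col): (171,236) in the heater between the orange catches, and (192,312) and (243,268) on pink blocks out on the bench. The one in the heater fits, so I'll confirm it in a crop.

Run:
```python
from h import *
a=cv2.imread('pics/side0.png')[170:290,150:350]; b=cv2.imread('pics/top0.png')[125:245,180:380]
cv2.imwrite('pics/crop.png',cv2.resize(np.vstack([a,b]),None,fx=2.5,fy=2.5,interpolation=cv2.INTER_CUBIC))
D={}
for n in('side','top'):
    im,d=cams.read_camera(n); D[n]=d
d=D['top']
# heater deck yaw from depth: points with z in 55..66mm near heater
pts=[];g=[]
for r in range(120,225):
    for c in range(185,290):
        if d[r,c]>0:
            P=at_depth('top',r,c,d[r,c])
            if .05<P[2]<.068: pts.append(P)
            if P[2]>.128 and abs(r-171)<12 and abs(c-236)<12: g.append(P)
pts=np.array(pts);g=np.array(g)
print('deck',len(pts),pts.mean(0),cv2.minAreaRect(pts[:,:2].astype(np.float32)*1000))
print('grip top',len(g),g.mean(0) if len(g) else 0,g.max(0),g.min(0))
g=[]
ds=D['side']
for r in range(180,215):
    for c in range(205,232):
        P=at_depth('side',r,c,ds[r,c])
        if P[2]>.105: g.append(P)
g=np.array(g);print('grip side',len(g),g.mean(0),g.max(0),g.min(0),cv2.minAreaRect(g[:,:2].astype(np.float32)*1000))
for o in outline_of('top','block_grip')[:4]: print(o['conf'],o['box'])
print('tri',tri(ray('side',200.6,217.9),ray('top',171,235.7)), tri(ray('side',241.9,220),ray('top',177.3,235.9)),
 tri(ray('side',222.3,216.2),ray('top',169.5,228.9)),tri(ray('side',210.1,221.2),ray('top',169.5,244.8)))
```

```text
Traceback (most recent call last):
  File "h.py", line 13, in at_depth
    def at_depth(n,row,col,d): e,v=ray(n,row,col); return e+d*v
                                   ~~~^^^^^^^^^^^
  File "h.py", line 10, in ray
    p,f=cam(n); K=np.array([[f,0,p['cx']],[0,f,p['cy']],[0,0,1]])
        ~~~^^^
  File "h.py", line 5, in cam
    p=cams.camera_params(n); f=192/np.tan(np.radians(p['vfov'])/2); return p,f
ValueError: time passes only in moves, steps and waits
```

View pics/crop.png

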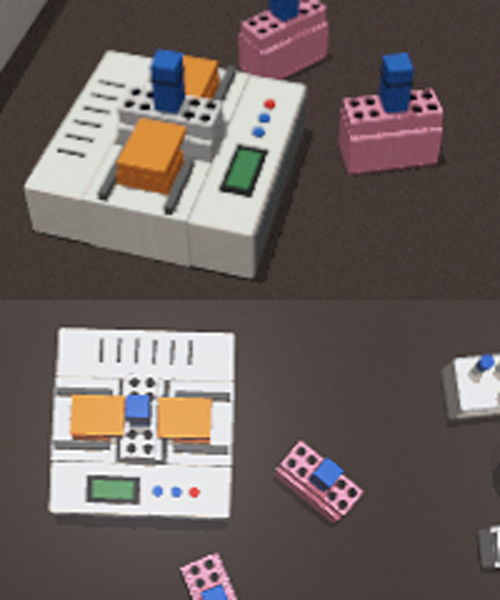

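The crop confirms it: the grey aluminium block with the blue grip sits in the white heater between the orange catches, and the other two blocks are pink look-alikes. My script failed because it read the camera parameters too often, so I'll cache them.

```bash
sed -i 's/^def cam(n):/import functools\n@functools.lru_cache(None)\ndef cam(n):/' h.py
cat > m.py <<'E'
from h import *
D={n:cams.read_camera(n) for n in('side','top')}
def cloud(n,r0,r1,c0,c1):
    d=D[n][1]; return np.array([at_depth(n,r,c,d[r,c]) for r in range(r0,r1) for c in range(c0,c1) if d[r,c]>0])
E
python3 - <<'E'
from m import *
p=cloud('top',120,225,185,290); k=p[(p[:,2]>.054)&(p[:,2]<.066)]
print('deck',len(k),np.median(k[:,2]),cv2.minAreaRect(k[:,:2].astype(np.float32)*1000))
print('orange/all z hist',np.histogram(p[:,2],np.arange(.05,.17,.008)))
g=p[p[:,2]>.13]; print('grip top',len(g),g.mean(0),g.max(0),g.min(0))
g=cloud('side',175,218,205,232); g=g[g[:,2]>.112]
print('grip side',len(g),g.mean(0),g.max(0),g.min(0),cv2.minAreaRect(g[:,:2].astype(np.float32)*1000))
for o in outline_of('top','block_grip')[:4]: print(o['conf'],o['box'])
for a in [((200.6,217.9),(171,235.7)),((241.9,220),(177.3,235.9)),((222.3,216.2),(169.5,228.9)),((210.1,221.2),(169.5,244.8))]: print('tri',tri(ray('side',*a[0]),ray('top',*a[1])))
E
```

```text
deck 3649 0.06010720519561896 ((572.278564453125, 72.044677734375), (198.1880340576172, 212.8202667236328), 86.4112548828125)
orange/all z hist (array([ 485, 3186,  280,   95,  370,  624,    7,    8,    1,    5,    8,
         24,   71,    0]), array([0.05 , 0.058, 0.066, 0.074, 0.082, 0.09 , 0.098, 0.106, 0.114,
       0.122, 0.13 , 0.138, 0.146, 0.154, 0.162]))
grip top 103 [0.5703847  0.07179043 0.14591896] [0.58307542 0.08440393 0.15303824] [0.55938302 0.06030453 0.13017775]
grip side 241 [0.5713757  0.07699948 0.13481486] [0.58748844 0.08437975 0.15011071] [0.56031829 0.0575047  0.11204161] ((573.902099609375, 70.73693084716797), (27.087522506713867, 26.697010040283203), 88.54509735107422)
0.73 [116.0, 149.1, 166.5, 176.6]
0.69 [290.1, 179.5, 325.9, 214.3]
0.65 [252.5, 227.6, 276.7, 261.4]
tri (array([0.56776847, 0.07057037, 0.12582494]), np.float64(0.004053027758439946))
tri (array([0.57028919, 0.07784865, 0.00214993]), np.float64(0.00015036652745881602))
tri (array([0.57516263, 0.09112389, 0.07920804]), np.float64(0.008283811145147731))
tri (array([0.57472515, 0.0477107 , 0.07808659]), np.float64(0.007007058309556382))
```

Request:
jog_arm(rows=[[0, -0.0228, 0.0291, 0, 0, 0, 0], [0, -0.0228, 0.0291, 0, 0, 0, 0], [0, -0.0228, 0.0291, 0, 0, 0, 0], [0, -0.0228, 0.0291, 0, 0, 0, 0], [0, -0.0228, 0.0291, 0, 0, 0, 0], [0, -0.0228, 0.0291, 0, 0, 0, 0], [0, -0.0228, 0.0291, 0, 0, 0, 0], [0, -0.0228, 0.0291, 0, 0, 0, 0], [0, -0.0228, 0.0291, 0, 0, 0, 0], [0, -0.0228, 0.0291, 0, 0, 0, 0], [0, -0.0228, 0.0291, 0, 0, 0, 0], [0, -0.0228, 0.0291, 0, 0, 0, 0]], grip_force=40)

```text
time_s: 2.05
tool_pos: [0.4468, 0.2525, 0.4052]
tool_rot: [180.0, -0.1, 72.5]
force: [1.4, 0.4, -0.4]
grip_width: 0.0872
```

Request:
jog_arm(rows=[[0, -0.0228, 0.0291, 0, 0, 0, 0], [0, -0.0228, 0.0291, 0, 0, 0, 0], [0, -0.0228, 0.0291, 0, 0, 0, 0], [0, -0.0228, 0.0291, 0, 0, 0, 0], [0, -0.0228, 0.0291, 0, 0, 0, 0], [0, -0.0228, 0.0291, 0, 0, 0, 0], [0, 0, 0, 0, 0, 0, -4.6], [0, 0, 0, 0, 0, 0, -4.6], [0, 0, 0, 0, 0, 0, -4.6], [0, 0, 0, 0, 0, 0, 0], [0, 0, 0, 0, 0, 0, 0], [0, 0, 0, 0, 0, 0, 0]])

```text
time_s: 3.05
tool_pos: [0.5715, 0.0715, 0.4049]
tool_rot: [180.0, -0.0, 86.2]
force: [-0.2, -0.1, 0.1]
grip_width: 0.087
```

Request:
jog_arm(rows=[[0, 0, 0, 0.025, 0, 0, 0], [0, 0, 0, 0.025, 0, 0, 0], [0, 0, 0, 0.01, 0, 0, 0], [0, 0, 0, 0, 0, 0, 0], [0, 0, 0, 0, 0, 0, 0]])

```text
time_s: 3.47
tool_pos: [0.5716, 0.0715, 0.3449]
tool_rot: [-180.0, 0.0, 86.3]
force: [0.5, -0.4, -0.6]
grip_width: 0.0868
```

Run:
```python
from m import *
a=D['side'][0][110:270,140:310]; b=D['top'][0][90:250,150:320]
cv2.imwrite('pics/c2.png',cv2.resize(np.hstack([a,b]),None,fx=2.3,fy=2.3,interpolation=cv2.INTER_CUBIC)[:,:,::-1])
g=cloud('side',175,218,205,232); g=g[(g[:,2]>.112)&(g[:,2]<.152)]
print('grip side',len(g),g.mean(0),g.max(0),g.min(0)); print([x-np.array([0,0]) for x in map(lambda P:proj('side',P),[(.571,.0835,.148),(.583,.084,.12),(.559,.084,.12)])],status.get_obs()['tool_pos'])
```

```text
grip side 199 [0.56939151 0.07635738 0.1342863 ] [0.5863555  0.08450921 0.14964255] [0.56016715 0.05889772 0.11266155]
[array([196.47953371, 215.15435729]), array([205.753181  , 210.64993056]), array([207.18860644, 221.17810544])] [0.57216886 0.07142822 0.34633124]
```

View pics/c2.png

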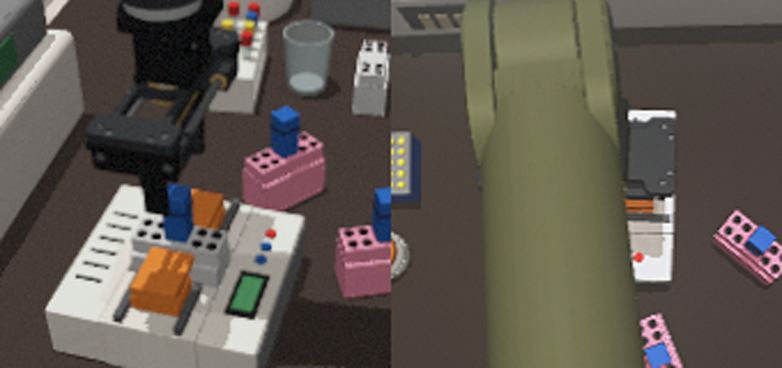

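The side view shows the gripper over the block, but the fingers look shifted to the left (+x) of the grip. I'll check where they are from the depth.

Run:
```python
from m import *
for P in [(.5716,.115,.163),(.5716,.028,.163),(.5716,.0715,.121)]: print(proj('side',P))
g=cloud('side',110,215,140,235); g=g[(g[:,2]>.155)&(g[:,2]<.26)]
for z in np.arange(.155,.26,.01):
    q=g[(g[:,2]>z)&(g[:,2]<z+.01)]
    for lo,hi in((-.1,.07),(.07,.2)):
        s=q[(q[:,1]>lo)&(q[:,1]<=hi)]
        if len(s)>3: print(round(z,3),len(s),np.round(np.percentile(s,5,axis=0)[:2],3),np.round(np.percentile(s,95,axis=0)[:2],3))
```

```text
[200.34884969 210.21742514]
[175.79318864 221.30831856]
[202.46892369 217.15143794]
0.155 9 [ 0.564 -0.096] [0.825 0.026]
0.165 19 [ 0.559 -0.096] [0.824 0.029]
0.165 43 [0.566 0.12 ] [0.586 0.125]
0.175 25 [ 0.559 -0.097] [0.824 0.029]
0.175 42 [0.566 0.12 ] [0.587 0.125]
0.185 25 [ 0.559 -0.099] [0.822 0.029]
0.185 37 [0.565 0.123] [0.586 0.126]
0.195 18 [0.559 0.021] [0.578 0.028]
0.195 38 [0.565 0.122] [0.587 0.128]
0.205 17 [0.565 0.021] [0.573 0.028]
0.205 18 [0.567 0.127] [0.586 0.129]
0.215 14 [0.559 0.02 ] [0.567 0.024]
0.225 13 [0.556 0.019] [0.562 0.024]
0.225 15 [0.543 0.154] [0.604 0.159]
0.235 16 [0.547 0.022] [0.559 0.025]
0.235 169 [0.539 0.138] [0.609 0.16 ]
0.245 73 [0.539 0.023] [0.552 0.068]
0.245 239 [0.539 0.077] [0.606 0.159]
0.255 21 [0.541 0.003] [0.549 0.025]
0.255 80 [0.54  0.122] [0.607 0.165]
```

The near finger is at x 0.566–0.586, and the grip is at 0.560–0.586 in the same camera. They're aligned, so I'll descend and close.

Request:
jog_arm(rows=[[0, 0, 0, 0.02, 0, 0, 0], [0, 0, 0, 0.02, 0, 0, 0], [0, 0, 0, 0.014, 0, 0, 0], [0, 0, 0, 0.002, 0, 0, 0], [0.4, 0, 0, 0, 0, 0, 0], [0.6, 0, 0, 0, 0, 0, 0], [1, 0, 0, 0, 0, 0, 0], [1, 0, 0, 0, 0, 0, 0], [1, 0, 0, 0, 0, 0, 0], [1, 0, 0, 0, 0, 0, 0], [1, 0, 0, 0, 0, 0, 0], [1, 0, 0, 0, 0, 0, 0]], grip_force=40)

```text
time_s: 4.67
tool_pos: [0.5716, 0.0714, 0.2889]
tool_rot: [180.0, -0.0, 86.3]
force: [-0.4, 0.1, 0.3]
grip_width: 0.0419
```

Run:
```python
from m import *
o=status.get_obs(); print({k:np.round(o[k],4) for k in('time_s','tool_pos','tool_rot','force','wrist_torque','grip_width')})
a=D['side'][0][140:250,150:290]
cv2.imwrite('pics/c3.png',cv2.resize(a,None,fx=4,fy=4,interpolation=cv2.INTER_CUBIC)[:,:,::-1])
```

```text
{'time_s': np.float64(4.7667), 'tool_pos': array([0.5716, 0.0714, 0.2888]), 'tool_rot': array([ 1.79997e+02, -4.00000e-03,  8.63402e+01]), 'force': array([-0.0617, -0.4809, -0.2427]), 'wrist_torque': array([-0.0627, -0.0008, -0.0197]), 'grip_width': np.float64(0.034)}
```

View pics/c3.png

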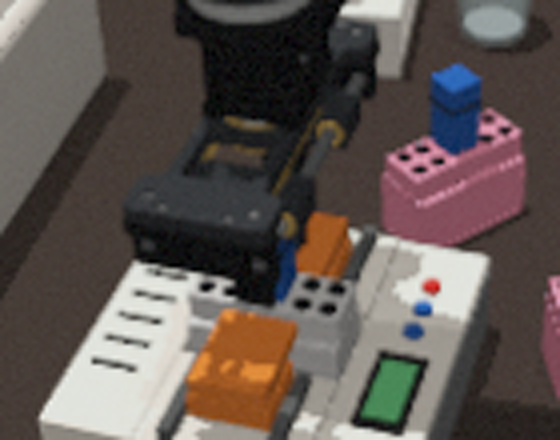

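The fingers straddle the blue grip (crop about 280,270), a few mm towards +x, and are still closing.

Request:
jog_arm(rows=[[1, 0, 0, 0, 0, 0, 0], [1, 0, 0, 0, 0, 0, 0], [1, 0, 0, 0, 0, 0, 0], [1, 0, 0, 0, 0, 0, 0], [1, 0, 0, 0, 0, 0, 0], [1, 0, 0, 0, 0, 0, 0]], grip_force=50)

```text
time_s: 5.27
tool_pos: [0.5716, 0.0714, 0.2887]
tool_rot: [-180.0, -0.0, 86.3]
force: [0.5, 0.3, -0.7]
grip_width: 0.0234
```

Gripped at 23.4 mm wide. I'll rock towards the left catch by 0.16 rad about the rib's +y edge. The pivot in the tool frame is about x +7 mm, z +259 mm.

Request:
jog_arm(rows=[[1, 0.00345, 0, -7e-05, 0, -0.764, 0], [1, 0.00345, 0, -7e-05, 0, -0.764, 0], [1, 0.00345, 0, -7e-05, 0, -0.764, 0], [1, 0.00345, 0, -7e-05, 0, -0.764, 0], [1, 0.00345, 0, -7e-05, 0, -0.764, 0], [1, 0.00345, 0, -7e-05, 0, -0.764, 0]])

```text
time_s: 5.77
tool_pos: [0.573, 0.0905, 0.2886]
tool_rot: [-180.0, 4.8, 86.3]
force: [-1.7, -6.5, 1.4]
grip_width: 0.0237
```

Request:
jog_arm(rows=[[1, 0.00345, 0, -7e-05, 0, -0.764, 0], [1, 0.00345, 0, -7e-05, 0, -0.764, 0], [1, 0.00345, 0, -7e-05, 0, -0.764, 0], [1, 0.00345, 0, -7e-05, 0, -0.764, 0], [1, 0.00345, 0, -7e-05, 0, -0.764, 0], [1, 0.00345, 0, -7e-05, 0, -0.764, 0], [1, 0, 0, 0, 0, 0, 0], [1, 0, 0, 0, 0, 0, 0]])

```text
time_s: 6.43
tool_pos: [0.5743, 0.1115, 0.2867]
tool_rot: [-180.0, 9.4, 86.3]
force: [0.1, -5.2, 1.5]
grip_width: 0.0236
```

The force stayed at 5–6 N, so the rock went as expected. Now back upright and over towards the right catch.

Request:
jog_arm(rows=[[1, -0.00345, 0, 0.000116, 0, 0.764, 0], [1, -0.00345, 0, 0.000116, 0, 0.764, 0], [1, -0.00345, 0, 0.000116, 0, 0.764, 0], [1, -0.00345, 0, 0.000116, 0, 0.764, 0], [1, -0.00345, 0, 0.000116, 0, 0.764, 0], [1, -0.00345, 0, 0.000116, 0, 0.764, 0], [1, -0.00345, 0, 0.000116, 0, 0.764, 0], [1, -0.00345, 0, 0.000116, 0, 0.764, 0], [1, -0.00345, 0, 0.000116, 0, 0.764, 0], [1, -0.00345, 0, 0.000116, 0, 0.764, 0], [1, -0.00345, 0, 0.000116, 0, 0.764, 0], [1, -0.00345, 0, 0.000116, 0, 0.764, 0]])

```text
time_s: 7.43
tool_pos: [0.5715, 0.0712, 0.2887]
tool_rot: [-180.0, -0.1, 86.3]
force: [0.0, 0.1, -1.8]
grip_width: 0.0234
```

Request:
jog_arm(rows=[[1, -0.00345, 0, -7e-05, 0, 0.764, 0], [1, -0.00345, 0, -7e-05, 0, 0.764, 0], [1, -0.00345, 0, -7e-05, 0, 0.764, 0], [1, -0.00345, 0, -7e-05, 0, 0.764, 0], [1, -0.00345, 0, -7e-05, 0, 0.764, 0], [1, -0.00345, 0, -7e-05, 0, 0.764, 0]])

```text
time_s: 7.93
tool_pos: [0.5703, 0.0522, 0.289]
tool_rot: [180.0, -4.8, 86.4]
force: [0.1, 6.6, 0.1]
grip_width: 0.0237
```

Request:
jog_arm(rows=[[1, -0.00345, 0, -7e-05, 0, 0.764, 0], [1, -0.00345, 0, -7e-05, 0, 0.764, 0], [1, -0.00345, 0, -7e-05, 0, 0.764, 0], [1, -0.00345, 0, -7e-05, 0, 0.764, 0], [1, -0.00345, 0, -7e-05, 0, 0.764, 0], [1, -0.00345, 0, -7e-05, 0, 0.764, 0], [1, 0, 0, 0, 0, 0, 0], [1, 0, 0, 0, 0, 0, 0]])

```text
time_s: 8.6
tool_pos: [0.5691, 0.0313, 0.2873]
tool_rot: [180.0, -9.4, 86.4]
force: [0.6, 5.0, -0.4]
grip_width: 0.0233
```

Run:
```python
from m import *
o=status.get_obs(); print({k:np.round(o[k],4) for k in('time_s','tool_pos','tool_rot','force','wrist_torque','grip_width')})
a=D['side'][0][140:250,150:290]
cv2.imwrite('pics/c4.png',cv2.resize(a,None,fx=4,fy=4,interpolation=cv2.INTER_CUBIC)[:,:,::-1])
```

```text
{'time_s': np.float64(8.7), 'tool_pos': array([0.5691, 0.0314, 0.2872]), 'tool_rot': array([179.9671,  -9.3362,  86.4101]), 'force': array([0.14  , 5.6382, 1.7251]), 'wrist_torque': array([0.999 , 0.1292, 0.0199]), 'grip_width': np.float64(0.0238)}
```

View pics/c4.png

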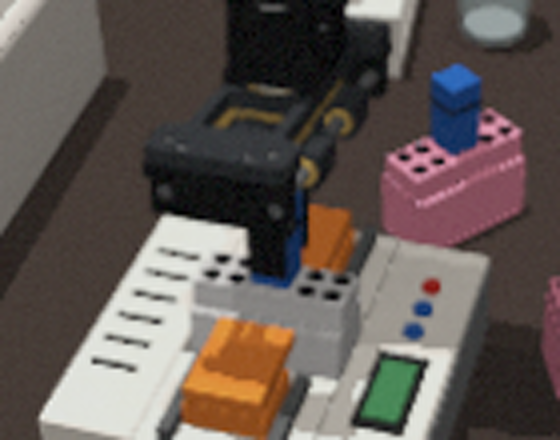

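The block is tilted right and the left catch has clearly slid back. I'll bring the block upright and measure both catches.

Request:
jog_arm(rows=[[1, 0.00345, 0, 0.000116, 0, -0.764, 0], [1, 0.00345, 0, 0.000116, 0, -0.764, 0], [1, 0.00345, 0, 0.000116, 0, -0.764, 0], [1, 0.00345, 0, 0.000116, 0, -0.764, 0], [1, 0.00345, 0, 0.000116, 0, -0.764, 0], [1, 0.00345, 0, 0.000116, 0, -0.764, 0], [1, 0.00345, 0, 0.000116, 0, -0.764, 0], [1, 0.00345, 0, 0.000116, 0, -0.764, 0], [1, 0.00345, 0, 0.000116, 0, -0.764, 0], [1, 0.00345, 0, 0.000116, 0, -0.764, 0], [1, 0.00345, 0, 0.000116, 0, -0.764, 0], [1, 0.00345, 0, 0.000116, 0, -0.764, 0]])

```text
time_s: 9.7
tool_pos: [0.5716, 0.0716, 0.2887]
tool_rot: [-180.0, 0.1, 86.3]
force: [-0.2, -1.0, -2.2]
grip_width: 0.0237
```

Run:
```python
from m import *
o=status.get_obs(); print({k:np.round(o[k],4) for k in('time_s','tool_pos','tool_rot','force','grip_width')})
cv2.imwrite('pics/side5.png',D['side'][0][:,:,::-1])
def org(im,z):
    h=cv2.cvtColor(im,cv2.COLOR_BGR2HSV); return cv2.inRange(h,(5,140,90),(22,255,255))
A=cv2.imread('pics/side0.png');B=D['side'][0][:,:,::-1].copy()
for n,(r0,r1,c0,c1) in dict(left=(212,250,185,230),right=(180,215,222,245)).items():
    for I in(A,B):
        m=org(I,0)[r0:r1,c0:c1]; ys,xs=np.nonzero(m); print(n,len(xs),ys.min()+r0,ys.max()+r0,xs.min()+c0,xs.max()+c0,ys.mean()+r0,xs.mean()+c0)
print('px per 8mm +y at left',proj('side',(.572,.122,.09))-proj('side',(.572,.114,.09)),proj('side',(.572,.022,.09))-proj('side',(.572,.030,.09)))
v=np.hstack([cv2.resize(I[165:255,180:260],None,fx=4.8,fy=5,interpolation=cv2.INTER_CUBIC) for I in(A,B)]); cv2.imwrite('pics/c5.png',v)
```

```text
{'time_s': np.float64(9.8), 'tool_pos': array([0.5716, 0.0725, 0.2887]), 'tool_rot': array([-1.79995e+02,  1.62000e-02,  8.64278e+01]), 'force': array([ 0.6891, -0.2102, -2.2079]), 'grip_width': np.float64(0.0235)}
left 605 218 247 196 223 232.17520661157025 210.26446280991735
left 613 220 249 195 222 234.37030995106036 209.22349102773245
right 204 192 208 223 236 200.00980392156862 229.68627450980392
right 208 191 209 223 237 199.97115384615384 230.9471153846154
px per 8mm +y at left [ 2.50727153 -1.02850394] [-2.13886783  0.87954104]
```

View pics/c5.png

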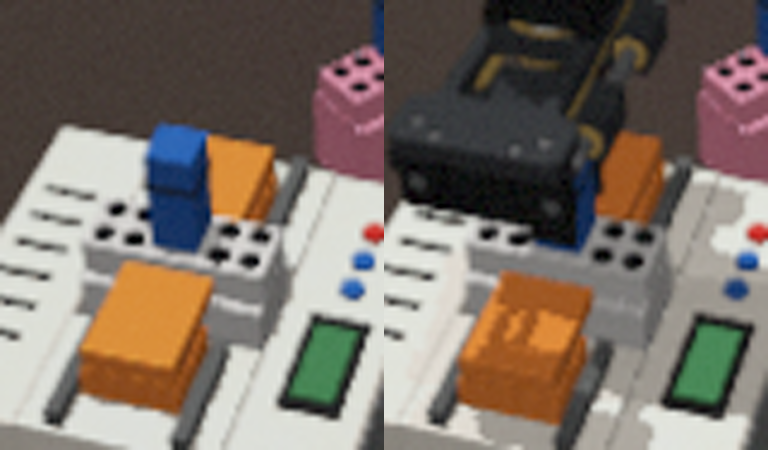

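The left catch moved about (+2.2, −1.0) px between the crops, roughly 7 mm. The right one moved about 1.8 px up, also roughly 7 mm. Both are past 5 mm, so I'll start the lift gently and watch the force.

Request:
jog_arm(rows=[[1, 0, 0, -0.001, 0, 0, 0], [1, 0, 0, -0.001, 0, 0, 0], [1, 0, 0, -0.001, 0, 0, 0], [1, 0, 0, -0.001, 0, 0, 0], [1, 0, 0, 0, 0, 0, 0]])

```text
time_s: 10.22
tool_pos: [0.5716, 0.0712, 0.293]
tool_rot: [180.0, -0.0, 86.3]
force: [0.2, -0.2, -4.1]
grip_width: 0.0234
```

Request:
jog_arm(rows=[[1, 0, 0, -0.001, 0, 0, 0], [1, 0, 0, -0.001, 0, 0, 0], [1, 0, 0, 0, 0, 0, 0]])

```text
time_s: 10.47
tool_pos: [0.5717, 0.0713, 0.295]
tool_rot: [180.0, -0.0, 86.3]
force: [-0.0, 0.4, -4.0]
grip_width: 0.0236
```

Only the block's weight shows (about 4 N), and it's already past the 3.5 mm gap to the noses. I'll lift straight on to about 73 mm in total.

Request:
jog_arm(rows=[[1, 0, 0, -0.002, 0, 0, 0], [1, 0, 0, -0.003, 0, 0, 0], [1, 0, 0, -0.004, 0, 0, 0], [1, 0, 0, -0.004, 0, 0, 0], [1, 0, 0, -0.004, 0, 0, 0], [1, 0, 0, -0.004, 0, 0, 0], [1, 0, 0, -0.004, 0, 0, 0], [1, 0, 0, -0.004, 0, 0, 0], [1, 0, 0, -0.004, 0, 0, 0]])

```text
time_s: 11.22
tool_pos: [0.5716, 0.0714, 0.3283]
tool_rot: [180.0, -0.0, 86.3]
force: [-0.2, 0.2, -3.1]
grip_width: 0.0243
```

Request:
jog_arm(rows=[[1, 0, 0, -0.005, 0, 0, 0], [1, 0, 0, -0.005, 0, 0, 0], [1, 0, 0, -0.005, 0, 0, 0], [1, 0, 0, -0.005, 0, 0, 0], [1, 0, 0, -0.005, 0, 0, 0], [1, 0, 0, -0.005, 0, 0, 0], [1, 0, 0, -0.003, 0, 0, 0], [1, 0, 0, -0.001, 0, 0, 0], [1, 0, 0, 0, 0, 0, 0], [1, 0, 0, 0, 0, 0, 0], [1, 0, 0, 0, 0, 0, 0], [1, 0, 0, 0, 0, 0, 0]])

```text
time_s: 12.22
tool_pos: [0.5715, 0.0714, 0.3614]
tool_rot: [-180.0, 0.0, 86.3]
force: [-1.0, 0.2, -3.4]
grip_width: 0.0237
```

Run:
```python
from m import *
o=status.get_obs(); print({k:np.round(o[k],4) for k in('time_s','tool_pos','tool_rot','force','wrist_torque','grip_width')})
a=D['side'][0][100:260,140:320]
cv2.imwrite('pics/c6.png',cv2.resize(a,None,fx=3.6,fy=3.6,interpolation=cv2.INTER_CUBIC)[:,:,::-1])
```

```text
{'time_s': np.float64(12.3167), 'tool_pos': array([0.5715, 0.0714, 0.3615]), 'tool_rot': array([-1.799786e+02,  4.700000e-03,  8.633940e+01]), 'force': array([-0.293 , -0.5416, -3.6086]), 'wrist_torque': array([ 0.0279,  0.0237, -0.0264]), 'grip_width': np.float64(0.0241)}
```

View pics/c6.png

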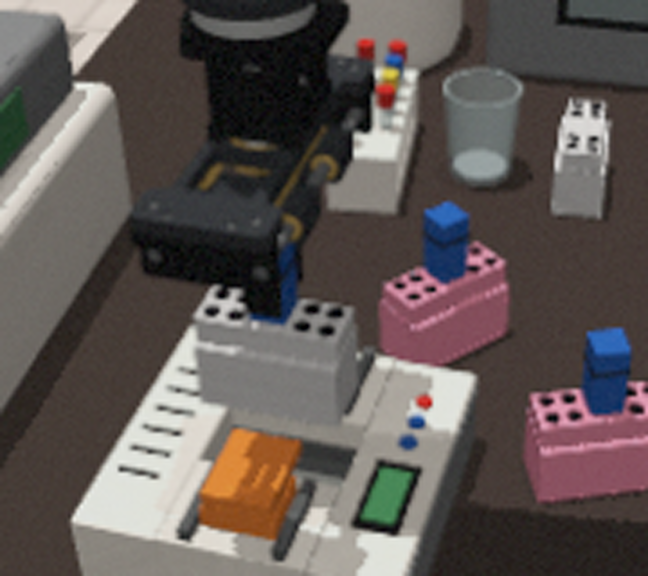

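The block hangs upright over the open well, with the left catch pushed back and the look-alikes untouched. One depth check of the underside and its tilt, then I'll hand in.

Run:
```python
from m import *
p=cloud('side',170,222,190,242); p=p[(p[:,1]>.07)&(p[:,1]<.105)&(p[:,2]>.085)&(p[:,2]<.165)]
for lo,hi in((.52,.55),(.55,.575),(.575,.60),(.60,.63)):
    s=p[(p[:,0]>lo)&(p[:,0]<hi)]
    f=s[s[:,1]>.088]; print(lo,len(s),'zmin %.3f'%np.percentile(s[:,2],2),'face y med',np.median(f[:,1]) if len(f) else 0)
t=cloud('side',110,260,190,242); o=t[(t[:,1]>.1)&(t[:,1]<.17)&(t[:,2]>.08)&(t[:,2]<.1)]; print('catch top z',np.percentile(o[:,2],98))
t=cloud('top',120,225,185,290)
print(np.round(status.get_obs()['tool_pos'],4)); env.sign_off()
```

```text
0.52 289 zmin 0.105 face y med 0.09377742344295059
0.55 255 zmin 0.103 face y med 0.09263560651258274
0.575 282 zmin 0.089 face y med 0.09177617613008121
0.6 191 zmin 0.105 face y med 0.09033790112579859
catch top z 0.09126824589979995
[0.5716 0.0714 0.3616]
the job is handed in; nothing more can be done
```

I freed the heat block and handed the job in with the arm still holding it upright and still over the well. The clock stood at about 12.5 s of the 38 s allowed.

- **What I did:** I took the block by its blue grip with the jaws across y. I rocked it about 0.16 rad over the rib to the left and then to the right, so the block pushed both catches back. Side force stayed around 7 N or less. Then I lifted it straight up 73 mm, and only the block's weight (about 4 N) showed on the wrist.
- **Height and tilt:** depth readings put the underside at about z = 0.103–0.105 m and the catch tops at about 0.091 m, so it clears them by about 12 mm. The tool tilt read about 0°, and the block's underside was level from end to end.
- **Grip:** it held at 24 mm, the full width of the grip.
- **Less certain:**
  - I read the right catch's movement (about 7 mm) only roughly, from a partly hidden view. The free lift fits with both catches being clear.
  - One strip of the final depth check gave an underside of 0.089 m. I took that to be stray points from a catch top and did not check it further.
- **Other things on the bench:** I saw no change in the two pink look-alikes or the other items in the last picture. It did not cover the whole bench.

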